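Get the slide box out of the stack for the microscope

ROBOT

A 6-joint arm with a two-finger parallel gripper is mounted at the origin on the work surface. World frame = base frame: x ahead of the robot, y to its left, z up, the work surface at z = 0. Lengths are in m, angles in degrees, forces in N, time in s.
With the tool pointing down it reaches from about 0.35 to 0.975 m from the base axis. Payload 17.4 kg.
Tool frame: the origin (TCP) lies at the very end of the fingers, on their centre line; the grasp point (between the pads) lies 19 mm behind it; z points along the fingers, y is the line along which they close (so a half turn about z gives the same grasp; the last joint's range is limited). The gripper opens to 85 mm and grips with 20 to 120 N. Pads are 22 mm wide; open, the fingers measure 114 mm over their backs; the gripper's body (76 mm by 85 mm) begins 54 mm behind the grasp point. The pads swing forward as they close: fully open they stand 13 mm farther back than shut.
Start: joints at [61.375, 6.646, 82.598, -0, 90.757, -2.166], TCP at [0.301, 0.604, 0.231] pointing down, gripper open.
Joint ranges: [-162.19, 162.19], [-47.58, 125.68], [4.15, 143.07], [-65.23, 245.23], [0.69, 171.88], [-170.13, 170.13]. Speed limits (degrees/s): [108.29, 108.29, 127.2, 180, 180, 180].

INTERFACE

Orientations are given as [roll, pitch, yaw] about the fixed x, y, z axes, in that order (R = Rz(yaw) Ry(pitch) Rx(roll)).
In Python, from plant import manip, capture, workorder gives the robot as it stands.
- The arm moves only by the tool arm_command, never from a script. Its argument "targets" is one flat list of numbers, 7 for each row, row after row: the finger opening in cm, from 0 to 8.54, then the shift along the tool's x, y, z in cm, then the turn, a rotation vector about the tool's x, y, z in rad. In form: [jaw, dx, dy, dz, ax, ay, az, jaw, dx, dy, dz, ax, ay, az, ...]. A call has 1 to 8 rows; each row is the pose to reach, as a shift and turn from the pose commanded when the call began, along the tool's axes at that moment; what a row does not reach only later rows make up. A row lasts 1/12 s, in which the tool goes at most 41.7 mm and 7.16 degrees, less where a joint would pass 70% of its speed; a pose out of reach is approached as far as the arm can. A call with a gripper value outside its range is refused whole. The fingers move at their own pace and stop on an object; the grip force is fixed at half the most. Time passes only in rows, so rows that repeat a pose let the fingers close. It gives the time, the measured TCP pose, the force, the opening and the grip force at its end, in the units of the state.
- manip.read_state(): the state, without advancing time (a new reading comes with each control period).
- capture(name): name is "side" or "top"; returns a dict with "image" (400x640x3 uint8, blue, green, red), "depth" (400x640 float32, m along the optical axis (not along the pixel's ray), 0 where there is no reading), "fx", "fy", "cx", "cy" (pixels), "xyz" and "orientation" of the camera in the world. Camera axes: x right, y up, looking along -z (the intrinsics and any distortion apply to the point x, -y, -z); pixel columns grow to the right and rows downward; lengths in m; the calibration is good to about 2 mm. A picture is of the moment at which its call begins.
- workorder.close_job(): hands the job in; it is judged then, once.
The state is a dict: "t": time; "qpos": joint angles; "qd": joint speeds; "effort": joint torques, N m; "tool_pos": TCP position; "tcp_rot": TCP orientation; "ft_force": force on the tool from outside, world axes, zero at the start; "torque": the same for the moment, N m; "finger_gap": finger opening in m; "gripper_force": force on a finger pad.
Only numpy, scipy, OpenCV 4.12 (cv2) and the standard library are available. Lean on these libraries where they do the work, as an engineer would, in place of code of your own. Each camera call takes 0.05 s, during which the arm holds its last target. There are 200 camera calls.

TASK

One stack on the bench has three boxes, with the flat white slide box in the middle: lift the blue box off the top and set it aside on the bench, then lay the slide box in the middle of the black mat beside the microscope, lengthwise along the mat. Then put the blue box back squarely, edges lined up, on the blue box left at the bottom of its stack, which stays where it is. Set the boxes down gently, without dropping or tipping them, and leave everything else where it stands.

Things in the scene. Friction and masses are not known exactly. Their poses are not given: they have to be found in the camera images.
- upper_box: pale blue lidded plastic sample box with flat lid, a closed rigid block 130 (its x) x 60 (its y) x 50 mm high, straight sides; origin at the centre of its underside, z up. About 0.25 kg. At the start it is the top of the stack of three, on the slide box, with its long side roughly along that of the boxes below. Can be gripped from above across its 60 mm width.
- slide_box: flat white plastic microscope slide box with a steel latch in the middle of each long side, closed and rigid, 120 (its x) x 56 (its y) x 36 mm high; origin at the centre of its underside, z up; about 0.22 kg. At the start it is the middle of the stack of three. Can be gripped from above across its 56 mm width.
- base_box: pale blue lidded plastic sample box with flat lid, a closed rigid block 130 (its x) x 60 (its y) x 50 mm high, straight sides; origin at the centre of its underside, z up. About 0.55 kg. Bottom of the stack of three, on the bench.
- mat: black rubber mat fixed on the bench, 180 (its x) x 120 (its y) x 4 mm thick, on the side of the bench where the microscope stands; origin at the centre of its underside, on the bench top. Nothing stands on it.
- spare_low: pale blue lidded plastic sample box with flat lid, a closed rigid block 130 (its x) x 60 (its y) x 50 mm high, straight sides; origin at the centre of its underside, z up. Bottom of another stack, of two blue boxes only; a bystander.
- spare_high: pale blue lidded plastic sample box with flat lid, a closed rigid block 130 (its x) x 60 (its y) x 50 mm high, straight sides; origin at the centre of its underside, z up. It stands on spare_low; a bystander.
- dishes: two closed glass dishes piled up, a disc of 90 mm diameter, 28 mm high; origin at the centre of the underside; a bystander.
- reagent: closed amber glass bottle, 54 mm diameter, 125 mm high; origin at the centre of the underside; a bystander.
- beaker: glass beaker, 66 mm diameter, 85 mm high; origin at the centre of the underside; a bystander.
- brush: hand brush lying on the bench along its x, 160 mm long, below 40 mm high; origin about at its middle; a bystander.
There are look-alikes about, which are no part of the job. What is shaped like the upper_box but green is not meant.

How it is judged:
By the outcome, as a careful person would: the job done as asked, in the order asked, and still so for the second after the job is handed in, with the robot touching nothing.
It also fails if it takes over 72 s, if anything falls off the work surface, if the arm or the gripper's body presses on something with over 40 N, if the wrist force passes 120 N, or if a joint passes its speed limit or range.

## Working session

There is one attempt and no reset: what is moved stays moved. The work goes in short steps, Python scripts to look and compute and a tool call to move; the robot and the scene stay as the last step left them, time stands still between calls to the robot, and variables do not carry over. Pictures are saved under pics/ and viewed, at most 10 in all, crops included, and the job is handed in when it is done.

Besides the shell and the picture viewer there is one more tool, called after "Request:" by a JSON object that holds its "api" and its "payload", one argument or row to a line. arm_command: Moves the arm, as the interface text tells. Its arguments: {"type":"object","properties":{"targets":{"type":"array","items":{"type":"number"}}},"required":["targets"]}

```bash
mkdir -p pics; ls; cat > h.py <<'E'
import numpy as np, cv2, pickle
from scipy.spatial.transform import Rotation as R
def cloud(c):
    h,w=c["depth"].shape; v,u=np.mgrid[0:h,0:w]; d=c["depth"]
    p=np.stack([(u-c["cx"])/c["fx"]*d,-(v-c["cy"])/c["fy"]*d,-d],-1)
    o=np.array(c["orientation"])
    Rm=R.from_euler('xyz',o,degrees=True).as_matrix() if o.shape==(3,) else o
    P=p@Rm.T+np.array(c["xyz"]); P[d==0]=np.nan
    return P
E
python3 - <<'E'
from plant import manip,capture
import cv2,pickle
print(manip.read_state())
for n in("top","side"):
    c=capture(n); pickle.dump(c,open(n+".pkl","wb")); cv2.imwrite(f"pics/{n}0.png",c["image"])
    print({k:v for k,v in c.items() if k not in("image","depth")})
E
```

```text
pics
{'t': 0.0, 'qpos': array([ 6.13736169e+01,  6.67385652e+00,  8.26366486e+01, -7.89303319e-04,
        9.07567815e+01, -2.16565775e+00]), 'qd': array([-0.00408732,  0.06855715, -0.02955069,  0.06149429, -0.04032187,
       -0.02800178]), 'effort': array([ 3.02847902e-04, -7.31985354e+01, -6.32493782e+01, -4.33514003e-06,
        6.35025339e-03,  4.93974244e-05]), 'tool_pos': array([0.30068446, 0.60410748, 0.23055555]), 'tcp_rot': array([-1.79932732e+02, -1.75400092e-03,  1.53539264e+02]), 'ft_force': array([-0.67760972, -0.35901056, -0.0658359 ]), 'torque': array([-0.04842256, -0.02123378,  0.00534973]), 'gripper_force': 0.0, 'finger_gap': 0.0853144695994667}
{'fx': 431.2849481656055, 'fy': 431.2849481656055, 'cx': 320.52392220452083, 'cy': 197.62376538406363, 'xyz': array([ 0.28923533, -0.03159406,  1.37120473]), 'orientation': array([  7.71320568,  -0.92114099, -90.97781613])}
{'fx': 396.0020477098108, 'fy': 396.0020477098108, 'cx': 318.65501463027726, 'cy': 194.57974544691277, 'xyz': array([ 0.11901949, -0.74036501,  0.58199395]), 'orientation': array([ 57.51608919,   0.65192269, -28.00472687])}
```

View pics/top0.png

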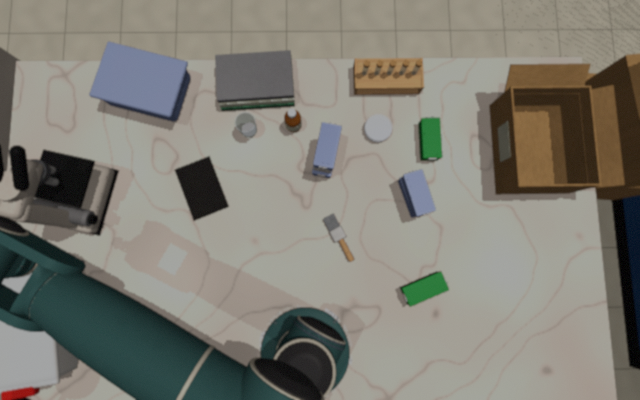

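View pics/side0.png

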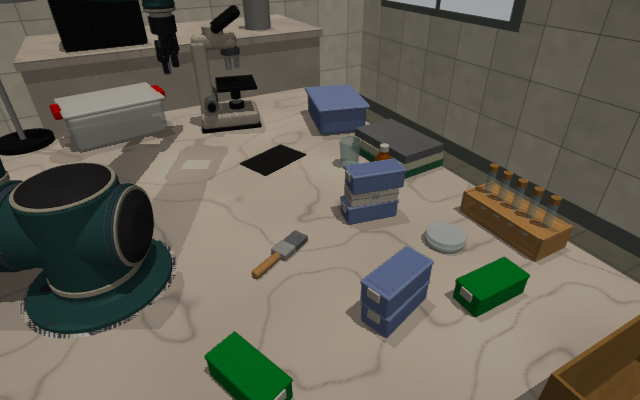

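The top view shows the three-box stack at about (327,150), the spare stack at (417,193), the black mat at (202,187), and the brush at (338,237). The side view shows the slide box in the middle of the stack at (372,195). The bench between the stack and the mat is fairly free.

```bash
cat >> h.py <<'E'
def ray(c,uv,z):
    uv=np.atleast_2d(uv).astype(float)
    d=np.c_[(uv[:,0]-c["cx"])/c["fx"],-(uv[:,1]-c["cy"])/c["fy"],-np.ones(len(uv))]
    d=d@R.from_euler('xyz',c["orientation"],degrees=True).as_matrix().T
    o=np.array(c["xyz"]); return o+d*((z-o[2])/d[:,2])[:,None]
def rect(P):
    (c,s,a)=cv2.minAreaRect((P[:,:2]*1000).astype(np.float32))
    if s[0]<s[1]: s=(s[1],s[0]); a+=90
    return np.round(c,1),np.round(s,1),round((a+90)%180-90,2)
def face(c,z,box,mask=None,tol=.008):
    """pixels at height z within xy box -> contour cast on plane z"""
    P=cloud(c); x0,x1,y0,y1=box
    with np.errstate(invalid='ignore'):
        m=(abs(P[...,2]-z)<tol)&(P[...,0]>x0)&(P[...,0]<x1)&(P[...,1]>y0)&(P[...,1]<y1)
    if mask is not None: m&=mask
    m=m.astype(np.uint8)
    k=max(cv2.findContours(m,cv2.RETR_EXTERNAL,cv2.CHAIN_APPROX_NONE)[0],key=cv2.contourArea)
    return rect(ray(c,k[:,0],z)), np.nanmedian(P[m>0],axis=0), k
def blue(c):
    h=cv2.cvtColor(c["image"],cv2.COLOR_BGR2HSV); return (h[...,0]>105)&(h[...,0]<130)&(h[...,1]>60)
E
python3 - <<'E'
from h import *
t=pickle.load(open("top.pkl","rb")); s=pickle.load(open("side.pkl","rb"))
for n,c in(("top",t),("side",s)):
    P=cloud(c); b=blue(c)
    g=cv2.connectedComponentsWithStats(b.astype(np.uint8))
    for i in range(1,g[0]):
        if g[2][i,4]>200: q=P[g[1]==i]; print(n,i,g[2][i],np.nanpercentile(q,[2,50,98],axis=0).round(3).tolist())
    q=cv2.cvtColor(c["image"],cv2.COLOR_BGR2HSV)
    dk=(c["image"].max(2)<45).astype(np.uint8)
    g=cv2.connectedComponentsWithStats(dk)
    for i in range(1,g[0]):
        if g[2][i,4]>700:
            k=max(cv2.findContours((g[1]==i).astype(np.uint8),0,1)[0],key=cv2.contourArea)[:,0]
            print(n,'dark',g[2][i],rect(ray(c,k,.004)))
img=np.hstack([cv2.resize(t["image"][110:220,290:450],None,fx=5,fy=5,interpolation=2)])
s2=cv2.resize(s["image"][150:230,330:450],(800,533),interpolation=2)
cv2.imwrite("pics/tc.png",img); cv2.imwrite("pics/sc.png",s2)
E
```

```text
top 44 [103  69  86  51 626] [[0.722, 0.363, 0.026], [0.768, 0.397, 0.058], [0.867, 0.596, 0.106]]
top 120 [399 178  17  38 207] [[0.411, -0.339, 0.023], [0.467, -0.322, 0.061], [0.519, -0.307, 0.098]]
top 137 [ 620  196   20  153 1369] [[-0.1, -1.535, -0.683], [0.305, -1.526, -0.643], [0.532, -1.518, -0.574]]
top dark [  35  151   59   58 2239] (array([544.9, 767.8]), array([167.8, 156.8]), 76.54)
top dark [ 177  158   50   61 1823] (array([511.8, 323.9]), array([170. , 110.4]), 21.35)
top dark [ 612  195   28  174 3226] (array([  204.3, -1013.9]), array([539.8,  87.9]), -6.71)
top dark [   3  232  206  119 1892] (array([207.1, 612.7]), array([735.9,  53.4]), 57.85)
top dark [  0 251  35  61 864] (array([232.3, 910.5]), array([163.2,  94.8]), -25.49)
top dark [ 255  343   76   57 2757] (array([-36.8,  27.9]), array([229.8, 155.2]), 60.39)
side 231 [ 306   84   64   50 2377] [[0.731, 0.362, 0.014], [0.808, 0.406, 0.099], [0.921, 0.606, 0.107]]
side 284 [ 345  159   61   36 1590] [[0.547, -0.118, 0.091], [0.605, -0.097, 0.13], [0.67, -0.049, 0.138]]
side 286 [341 196  57  28 848] [[0.
[... 309 characters left out ...]
ray([3263.2, 2564.1]), array([2008.4, 1521.5]), 36.88)
side dark [ 148   14   31   60 1116] (array([ 568., 2614.]), array([2212.6,  228.6]), 81.85)
side dark [ 364   98  128   76 1085] (array([1060.3,  296.3]), array([736.3,  66.9]), 89.87)
side dark [   0  129   55   26 1044] (array([-193.2,  882.2]), array([231.8, 160.9]), -83.7)
side dark [241 145  65  31 978] (array([512.5, 321. ]), array([179.3, 120.4]), 21.37)
side dark [  14  164   97   44 2994] (array([-76.5, 473.5]), array([247. , 239.5]), -29.23)
side dark [    0   176   157   127 10713] (array([-29.5, 178.8]), array([513.3, 332. ]), -83.7)
side dark [ 557  200   83   58 1409] (array([1059.4, -379.9]), array([221.2,  69.2]), 89.77)
```

View pics/tc.png

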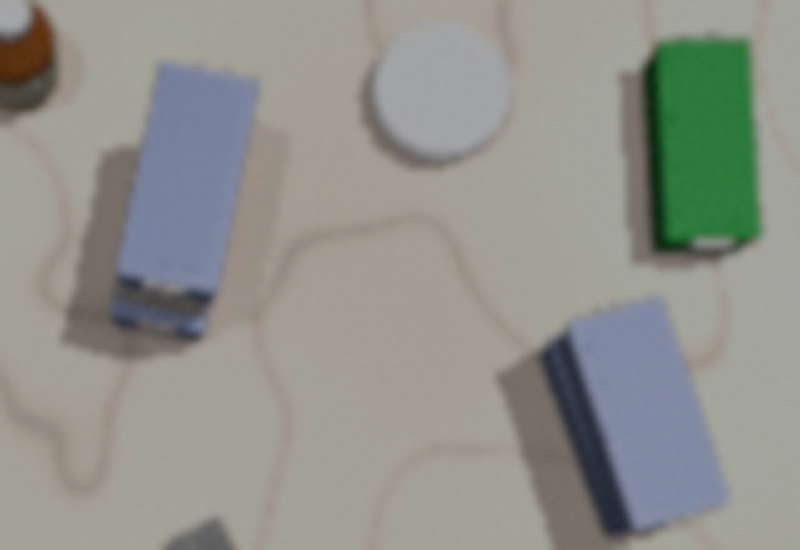

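View pics/sc.png

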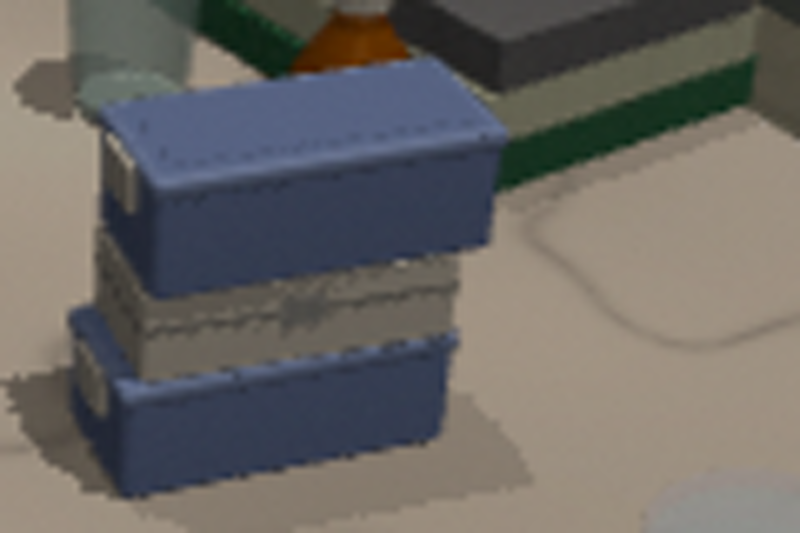

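The crops show the upper box overhanging the slide box, both slightly turned relative to the base box. The latch is at about (308,305) in the side crop. The spare stack (top crop, lower right) is well clear, so next I fit the top faces.

```bash
cat >> h.py <<'E'
def refine(c,z,r):
    """edge rectangle from sub-pixel gradient points along expected sides"""
E
python3 - <<'E'
from h import *
t=pickle.load(open("top.pkl","rb")); s=pickle.load(open("side.pkl","rb"))
for n,c in(("top",t),("side",s)):
    for nm,z,b in(("upper",.136,(.45,.8,-.25,.1)),("spare",.1,(.35,.6,-.5,-.2))):
        r,m,k=face(c,z,b); print(n,nm,r,m.round(4))
c=s; P=cloud(c); b=blue(c)
# base box: its lower blue component in side view; lower outline corner + long side bottom edge
g=cv2.connectedComponentsWithStats(b.astype(np.uint8)); 
for i in range(1,g[0]):
    x,y,w,h,a=g[2][i]
    if 335<x<345 and 190<y<200:
        k=max(cv2.findContours((g[1]==i).astype(np.uint8),0,1)[0],key=cv2.contourArea)
        h=cv2.approxPolyDP(cv2.convexHull(k),1.5,True)[:,0]
        print(np.c_[h,ray(c,h,0)[:,:2].round(4),ray(c,h,.05)[:,:2].round(4)])
# side faces: points on the long side facing the camera, per height layer: fit line in xy
for nm,z0,z1 in(("upper",.095,.128),("slide",.056,.08),("base",.008,.042)):
    with np.errstate(invalid='ignore'):
        m=(P[...,2]>z0)&(P[...,2]<z1)&(P[...,0]>.5)&(P[...,0]<.7)&(P[...,1]>-.16)&(P[...,1]<-.02)
    q=P[m][:,:2].astype(np.float32)
    q2=q[q[:,0]>.555]
    l=cv2.fitLine(q2,cv2.DIST_HUBER,0,.001,.001).ravel()
    a=np.degrees(np.arctan2(l[1],l[0])); print(nm,len(q2),((a+90)%180-90).round(2),l[2:].round(4),np.percentile(q[:,0],[1,99]).round(4))
# clear floor map near the set-aside spot
Pt=cloud(t)
with np.errstate(invalid='ignore'): m=(Pt[...,2]>.01)&(Pt[...,0]>.38)&(Pt[...,0]<.6)&(Pt[...,1]>-.0)&(Pt[...,1]<.22)
print("obstacle px",m.sum(), Pt[m][:5].round(3))
E
```

```text
top upper (array([612.2, -76.1]), array([137.9,  61. ]), -12.3) [ 0.6117 -0.0759  0.1359]
top spare (array([ 473.7, -350. ]), array([137.4,  61.7]), 15.91) [ 0.4736 -0.3493  0.1002]
side upper (array([610.2, -83.1]), array([137.8,  72.7]), -12.6) [ 0.6085 -0.0846  0.1366]
side spare (array([ 471.5, -354.8]), array([140.5,  64. ]), 15.81) [ 0.4672 -0.3571  0.1005]
[[ 3.970e+02  2.000e+02  7.126e-01 -5.540e-02  6.616e-01 -1.142e-01]
 [ 3.940e+02  2.150e+02  6.636e-01 -1.070e-01  6.168e-01 -1.614e-01]
 [ 3.480e+02  2.230e+02  5.444e-01 -7.990e-02  5.079e-01 -1.366e-01]
 [ 3.410e+02  2.110e+02  5.557e-01 -2.720e-02  5.182e-01 -8.850e-02]
 [ 3.410e+02  1.970e+02  5.896e-01  2.970e-02  5.492e-01 -3.640e-02]
 [ 3.430e+02  1.960e+02  5.969e-01  3.140e-02  5.559e-01 -3.490e-02]]
upper 582 -12.61 [ 0.6135 -0.1067] [0.5455 0.6688]
slide 376 -13.4 [ 0.6225 -0.1056] [0.5453 0.6599]
base 470 -11.02 [ 0.6087 -0.102 ] [0.5387 0.6634]
obstacle px 6 [[0.512 0.075 0.012]
 [0.47  0.044 0.011]
 [0.463 0.174 0.01 ]
 [0.459 0.167 0.011]
 [0.443 0.151 0.01 ]]
```

```bash
cat >> h.py <<'E'
def go(x,y,z,yaw):
    from plant import manip
    s=manip.read_state(); p=np.array(s["tool_pos"]); r=R.from_euler('xyz',s["tcp_rot"],degrees=True)
    g=R.from_euler('xyz',[180,0,yaw],degrees=True)
    print("t",round(s["t"],2),"pos",p.round(4),"rot",np.round(s["tcp_rot"],2),"F",np.round(s["ft_force"],1),"gap",round(s["finger_gap"],4),"q6",np.round(s["qpos"][5],1))
    print("move cm",(r.inv().apply(np.array([x,y,z])-p)*100).round(2),"turn",(r.inv()*g).as_rotvec().round(4))
E
python3 -c "
from h import *
go(.612,-.076,.2,167.6)"
```

```text
t 0.1 pos [0.3007 0.6041 0.2307] rot [-179.94   -0.    153.54] F [0.6 0.4 0.2] gap 0.0854 q6 -2.2
move cm [-58.17 -47.02   3.11] turn [-1.000e-03 -2.000e-04 -2.454e-01]
```

Request:
{"api": "arm_command", "payload": {
  "targets": [8.5,-58.2,-47,0,0,0,-0.245,8.5,-58.2,-47,0,0,0,-0.245,8.5,-58.2,-47,0,0,0,-0.245,8.5,-58.2,-47,0,0,0,-0.245,8.5,-58.2,-47,0,0,0,-0.245,8.5,-58.2,-47,0,0,0,-0.245,8.5,-58.2,-47,0,0,0,-0.245,8.5,-58.2,-47,0,0,0,-0.245]
}}

```text
t: 0.77
tool_pos: [0.4398, 0.2993, 0.2312]
tcp_rot: [-180.0, -0.0, 167.6]
ft_force: [0.2, 0.4, 0.4]
finger_gap: 0.0852
gripper_force: 0.0
```

```bash
python3 -c "
from h import *
go(.612,-.076,.19,167.6)"
```

```text
t 0.77 pos [0.4398 0.2993 0.2312] rot [-180.    -0.   167.6] F [0.2 0.4 0.4] gap 0.0852 q6 -46.1
move cm [-24.88 -32.96   4.12] turn [-0.0001 -0.     -0.0001]
```

Request:
{"api": "arm_command", "payload": {
  "targets": [8.5,-24.9,-33,0,0,0,0,8.5,-24.9,-33,0,0,0,0,8.5,-24.9,-33,0,0,0,0,8.5,-24.9,-33,0,0,0,0,8.5,-24.9,-33,0,0,0,0,8.5,-24.9,-33,0,0,0,0,8.5,-24.9,-33,0,0,0,0,8.5,-24.9,-33,0,0,0,0]
}}

```text
t: 1.43
tool_pos: [0.5788, -0.004, 0.2312]
tcp_rot: [180.0, -0.0, 167.6]
ft_force: [0.8, -0.1, 1.4]
finger_gap: 0.085
gripper_force: 0.0
```

```bash
python3 -c "
from h import *
go(.612,-.076,.102,167.6)"
```

```text
t 1.43 pos [ 0.5788 -0.004   0.2312] rot [180.    -0.   167.57] F [ 0.8 -0.1  1.4] gap 0.085 q6 -80.5
move cm [-4.8  -6.32 12.92] turn [ 0.     -0.0001 -0.0006]
```

Request:
{"api": "arm_command", "payload": {
  "targets": [8.5,-4.8,-6.3,0,0,0,0,8.5,-4.8,-6.3,0,0,0,0,8.5,-4.8,-6.3,3,0,0,0,8.5,-4.8,-6.3,6,0,0,0,8.5,-4.8,-6.3,9,0,0,0,8.5,-4.8,-6.3,11.5,0,0,0,8.5,-4.8,-6.3,12.9,0,0,0,8.5,-4.8,-6.3,12.9,0,0,0]
}}

```text
t: 2.1
tool_pos: [0.6103, -0.0734, 0.0988]
tcp_rot: [-180.0, -0.3, 167.6]
ft_force: [-0.2, -0.1, 1.0]
finger_gap: 0.0852
gripper_force: 0.0
```

```bash
python3 - <<'E'
from h import *
from plant import capture
go(.612,-.076,.102,167.6)
c=capture("side"); cv2.imwrite("pics/s1.png",cv2.resize(c["image"][110:250,290:470],(720,560),interpolation=2))
E
```

```text
t 2.1 pos [ 0.6103 -0.0734  0.0988] rot [-179.98   -0.28  167.58] F [-0.2 -0.1  1. ] gap 0.0852 q6 -86.8
move cm [-0.22 -0.22 -0.32] turn [-0.0003 -0.0049 -0.0004]
```

View pics/s1.png

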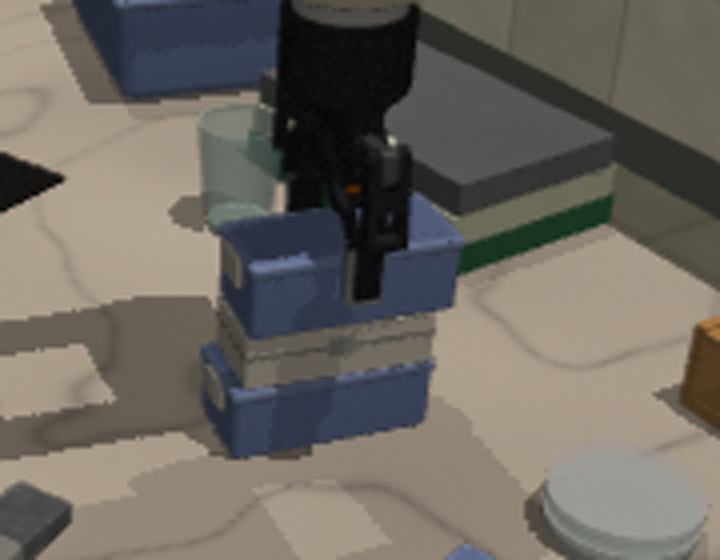

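The fingers straddle the upper box around (365,270), with clearance to the slide box below. I let the arm settle before correcting.

Request:
{"api": "arm_command", "payload": {
  "targets": [8.5,0,0,0,0,0,0,8.5,0,0,0,0,0,0]
}}

```text
t: 2.32
tool_pos: [0.6127, -0.0737, 0.1044]
tcp_rot: [180.0, 0.2, 167.6]
ft_force: [0.0, -0.6, 0.3]
finger_gap: 0.0851
gripper_force: 0.0
```

```bash
python3 -c "
from h import *
go(.612,-.076,.102,167.6)"
```

```text
t 2.32 pos [ 0.6127 -0.0737  0.1044] rot [1.7999e+02 1.5000e-01 1.6758e+02] F [ 0.  -0.6  0.3] gap 0.0851 q6 -86.8
move cm [ 0.01 -0.24  0.24] turn [ 0.0001  0.0026 -0.0003]
```

Request:
{"api": "arm_command", "payload": {
  "targets": [8.5,0,-0.22,0,0,0,0,8.5,0,-0.22,0,0,0,0,8.5,0,-0.22,0,0,0,0,4.5,0,-0.22,0,0,0,0,4.5,0,-0.22,0,0,0,0,4.5,0,-0.22,0,0,0,0,4.5,0,-0.22,0,0,0,0,4.5,0,-0.22,0,0,0,0]
}}

```text
t: 2.98
tool_pos: [0.6115, -0.0757, 0.1027]
tcp_rot: [180.0, 0.0, 167.6]
ft_force: [0.7, 1.4, 5.4]
finger_gap: 0.0591
gripper_force: 65.5
```

Request:
{"api": "arm_command", "payload": {
  "targets": [4.5,0,0,0,0,0,0,4.5,0,0,0,0,0,0]
}}

```text
t: 3.15
tool_pos: [0.6115, -0.0758, 0.1028]
tcp_rot: [180.0, 0.0, 167.6]
ft_force: [0.4, 1.5, 5.4]
finger_gap: 0.0591
gripper_force: 65.5
```

Request:
{"api": "arm_command", "payload": {
  "targets": [4.5,0,0,-0.4,0,0,0,4.5,0,0,-1.2,0,0,0,4.5,0,0,-2.4,0,0,0,4.5,0,0,-3.8,0,0,0,4.5,0,0,-5,0,0,0,4.5,0,0,-5.8,0,0,0,4.5,0,0,-6,0,0,0,4.5,0,0,-6,0,0,0]
}}

```text
t: 3.82
tool_pos: [0.6116, -0.0758, 0.1633]
tcp_rot: [180.0, 0.1, 167.6]
ft_force: [0.0, 0.4, -3.6]
finger_gap: 0.0594
gripper_force: 65.0
```

Request:
{"api": "arm_command", "payload": {
  "targets": [4.5,0.7,0.6,0,0,0,0,4.5,2.2,1.8,0,0,0,0,4.5,4.4,3.5,0,0,0,0,4.5,6.6,5.3,0,0,0,0,4.5,9,7.2,0,0,0,0,4.5,11.4,9.2,0,0,0,0,4.5,13.6,10.9,0,0,0,0,4.5,15.4,12.4,0,0,0,0]
}}

```text
t: 4.48
tool_pos: [0.4855, 0.0799, 0.1614]
tcp_rot: [-180.0, -0.1, 167.6]
ft_force: [-0.1, 1.1, -2.5]
finger_gap: 0.0593
gripper_force: 65.0
```

Request:
{"api": "arm_command", "payload": {
  "targets": [4.5,1.4,1.1,0,0,0,0,4.5,2,1.6,0,0,0,0,4.5,2.2,1.7,1,0,0,0,4.5,2.2,1.7,3,0,0,0,4.5,2.2,1.7,5.5,0,0,0,4.5,2.2,1.7,8,0,0,0,4.5,2.2,1.7,9.5,0,0,0,4.5,2.2,1.7,10,0,0,0]
}}

```text
t: 5.15
tool_pos: [0.4684, 0.0989, 0.0584]
tcp_rot: [-179.9, -0.2, 167.5]
ft_force: [-0.4, -0.2, -2.8]
finger_gap: 0.0591
gripper_force: 65.1
```

```bash
python3 -c "
from h import *
go(.47,.1,.0175,167.6)
import plant
c=plant.capture('side');pickle.dump(c,open('s2.pkl','wb'));r=go(.47,.1,.0175,167.6)
P=cloud(c)
for nm,z0,z1 in(('slide',.056,.08),('base',.008,.042)):
    with np.errstate(invalid='ignore'):
        m=(P[...,2]>z0)&(P[...,2]<z1)&(P[...,0]>.555)&(P[...,0]<.7)&(P[...,1]>-.16)&(P[...,1]<-.02)
    l=cv2.fitLine(P[m][:,:2].astype(np.float32),cv2.DIST_HUBER,0,.001,.001).ravel()
    a=np.degrees(np.arctan2(l[1],l[0])); print(nm,m.sum(),((a+90)%180-90).round(2),l[2:].round(4))
print(face(c,.086,(.45,.75,-.2,.1),tol=.006)[:2])
"
```

```text
t 5.15 pos [0.4684 0.0989 0.0584] rot [-179.89   -0.25  167.54] F [-0.4 -0.2 -2.8] gap 0.0591 q6 -68.7
move cm [-0.16  0.15  4.09] turn [-0.0019 -0.0043 -0.001 ]
t 5.2 pos [0.4687 0.0991 0.0592] rot [-179.91   -0.22  167.54] F [-1.2  0.2 -3.2] gap 0.059 q6 -68.7
move cm [-0.13  0.13  4.17] turn [-0.0017 -0.0038 -0.001 ]
slide 372 -13.25 [ 0.6024 -0.1012]
base 462 -11.16 [ 0.6085 -0.1021]
((array([606.7, -79.6]), array([122.5,  67.2]), -12.93), array([ 0.59935331, -0.06793817,  0.08653158]))
```

Request:
{"api": "arm_command", "payload": {
  "targets": [4.5,0,0,0.5,0,0,0,4.5,0,0,1.4,0,0,0,4.5,0,0,2.3,0,0,0,4.5,0,0,3.1,0,0,0,4.5,0,0,3.6,0,0,0,4.5,0,0,3.9,0,0,0,4.5,0,0,4,0,0,0,4.5,0,0,4,0,0,0]
}}

```text
t: 5.87
tool_pos: [0.4698, 0.0998, 0.0222]
tcp_rot: [-180.0, -0.0, 167.6]
ft_force: [-0.1, 0.4, -2.6]
finger_gap: 0.0594
gripper_force: 65.1
```

Request:
{"api": "arm_command", "payload": {
  "targets": [4.5,0,0,0.1,0,0,0,4.5,0,0,0.2,0,0,0,4.5,0,0,0.3,0,0,0,4.5,0,0,0.35,0,0,0,4.5,0,0,0.35,0,0,0]
}}

```text
t: 6.28
tool_pos: [0.4697, 0.0998, 0.0188]
tcp_rot: [-180.0, -0.0, 167.6]
ft_force: [0.5, -0.8, -2.0]
finger_gap: 0.0592
gripper_force: 65.1
```

Request:
{"api": "arm_command", "payload": {
  "targets": [4.5,0,0,0.05,0,0,0,4.5,0,0,0.1,0,0,0,4.5,0,0,0.15,0,0,0,4.5,0,0,0.2,0,0,0,4.5,0,0,0.2,0,0,0]
}}

```text
t: 6.7
tool_pos: [0.4698, 0.0998, 0.0168]
tcp_rot: [-180.0, -0.0, 167.6]
ft_force: [0.5, 0.6, -2.6]
finger_gap: 0.0589
gripper_force: 65.2
```

Request:
{"api": "arm_command", "payload": {
  "targets": [4.5,0,0,0.05,0,0,0,4.5,0,0,0.1,0,0,0,4.5,0,0,0.1,0,0,0]
}}

```text
t: 6.95
tool_pos: [0.4698, 0.0998, 0.0167]
tcp_rot: [-180.0, -0.0, 167.6]
ft_force: [-7.9, -0.5, 11.8]
finger_gap: 0.0592
gripper_force: 66.7
```

Contact. Release, then rise.

Request:
{"api": "arm_command", "payload": {
  "targets": [8.5,0,0,-0.05,0,0,0,8.5,0,0,-0.05,0,0,0,8.5,0,0,-0.05,0,0,0,8.5,0,0,-0.05,0,0,0,8.5,0,0,-1,0,0,0,8.5,0,0,-3,0,0,0,8.5,0,0,-6,0,0,0,8.5,0,0,-10,0,0,0]
}}

```text
t: 7.62
tool_pos: [0.4685, 0.0996, 0.1155]
tcp_rot: [-179.9, -0.2, 167.6]
ft_force: [1.3, 0.6, -0.4]
finger_gap: 0.0856
gripper_force: 0.0
```

Request:
{"api": "arm_command", "payload": {
  "targets": [8.5,0,8,-4,0,0,0,8.5,0,12,-4,0,0,0,8.5,0,16,-4,0,0,0,8.5,0,20,-4,0,0,0]
}}

```text
t: 7.95
tool_pos: [0.5048, 0.2585, 0.1556]
tcp_rot: [179.9, 0.1, 167.5]
ft_force: [1.1, -0.4, -0.2]
finger_gap: 0.0852
gripper_force: 0.0
```

```bash
python3 - <<'E'
from h import *
import plant
t=plant.capture('top'); pickle.dump(t,open('t3.pkl','wb')); s=plant.capture('side'); pickle.dump(s,open('s3.pkl','wb'))
cv2.imwrite('pics/t3.png',cv2.resize(t["image"][90:290,150:430],(784,560),interpolation=2))
for nm,c in(('top',t),('side',s)):
    try:
        print(nm,'slide',face(c,.086,(.45,.75,-.2,.1),tol=.006)[:2])
        print(nm,'upper',face(c,.05,(.35,.6,.03,.2),tol=.006)[:2])
    except Exception as e: print(e)
go(.606,-.075,.15,167)
E
```

```text
top slide ((array([607.5, -74.7]), array([120.1,  56.3]), -13.14), array([ 0.61583701, -0.07082507,  0.08573571]))
top upper ((array([472.1,  97.7]), array([136.5,  61.6]), -12.29), array([0.47166451, 0.09715256, 0.04971226]))
side slide ((array([606.3, -79.4]), array([123.4,  67. ]), -12.93), array([ 0.61242004, -0.07589023,  0.08645048]))
side upper ((array([470.9,  92.3]), array([136.7,  71.5]), -12.26), array([0.46935164, 0.09044331, 0.05076433]))
t 8.05 pos [0.5047 0.2609 0.1541] rot [1.7992e+02 2.0000e-02 1.6778e+02] F [ 0.4 -0.8 -0.1] gap 0.0851 q6 -53.0
move cm [-17.01 -30.68   0.38] turn [0.0014 0.0003 0.0135]
```

View pics/t3.png

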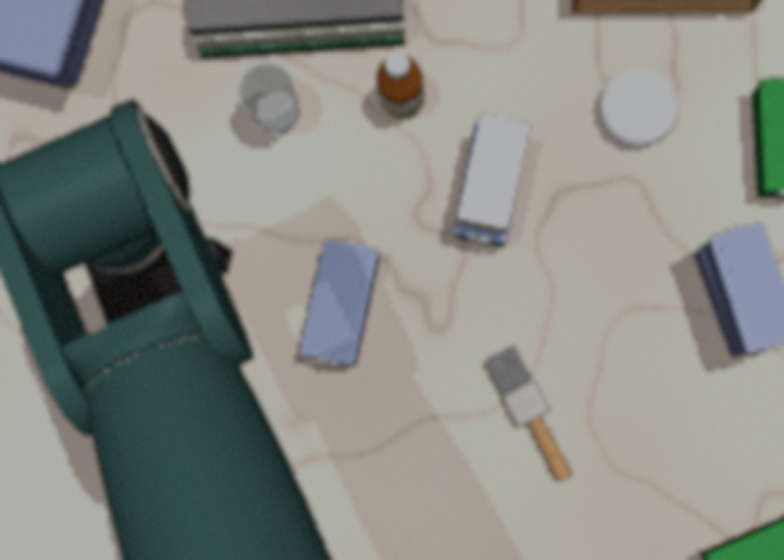

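The blue box stands at crop (340,302), untouched beside the mat. The slide box lies open on top of the base at (492,175), with a strip of base visible at its near end.

Request:
{"api": "arm_command", "payload": {
  "targets": [8.5,-17.1,-30.65,0,0,0,0.012,8.5,-17.1,-30.65,0,0,0,0.012,8.5,-17.1,-30.65,0,0,0,0.012,8.5,-17.1,-30.65,0,0,0,0.012,8.5,-17.1,-30.65,0,0,0,0.012,8.5,-17.1,-30.65,0,0,0,0.012,8.5,-17.1,-30.65,0,0,0,0.012,8.5,-17.1,-30.65,0,0,0,0.012]
}}

```text
t: 8.72
tool_pos: [0.6002, -0.0652, 0.1539]
tcp_rot: [180.0, 0.0, 166.9]
ft_force: [0.1, 0.9, -0.2]
finger_gap: 0.0847
gripper_force: 0.0
```

```bash
python3 -c "
from h import *
go(.6075,-.0747,.059,166.9)"
```

```text
t 8.72 pos [ 0.6002 -0.0652  0.1539] rot [1.8000e+02 3.0000e-02 1.6687e+02] F [ 0.1  0.9 -0.2] gap 0.0847 q6 -85.5
move cm [-0.92 -0.76  9.49] turn [ 0.      0.0005 -0.0005]
```

Request:
{"api": "arm_command", "payload": {
  "targets": [8.5,-0.9,-0.75,1,0,0,0,8.5,-0.9,-0.75,3,0,0,0,8.5,-0.9,-0.75,5,0,0,0,8.5,-0.9,-0.75,6.2,0,0,0,8.5,-0.9,-0.75,6.5,0,0,0,8.5,-0.9,-0.75,6.5,0,0,0,8.5,-0.9,-0.75,6.5,0,0,0,8.5,-0.9,-0.75,6.5,0,0,0]
}}

```text
t: 9.38
tool_pos: [0.6079, -0.0719, 0.0896]
tcp_rot: [180.0, 0.1, 166.9]
ft_force: [-0.9, 0.1, -0.8]
finger_gap: 0.085
gripper_force: 0.0
```

```bash
python3 -c "
from h import *
go(.6075,-.0747,.059,166.9)"
```

```text
t 9.38 pos [ 0.6079 -0.0719  0.0896] rot [1.8000e+02 1.0000e-01 1.6691e+02] F [-0.9  0.1 -0.8] gap 0.085 q6 -86.0
move cm [-0.02 -0.28  3.06] turn [0.0001 0.0017 0.0002]
```

Request:
{"api": "arm_command", "payload": {
  "targets": [8.5,0,-0.2,0.8,0,0,0,8.5,0,-0.2,1.8,0,0,0,8.5,0,-0.2,2.6,0,0,0,8.5,0,-0.2,3,0,0,0,8.5,0,-0.2,3,0,0,0,8.5,0,-0.2,3,0,0,0,8.5,0,-0.2,3,0,0,0]
}}

```text
t: 9.97
tool_pos: [0.6071, -0.074, 0.0584]
tcp_rot: [180.0, 0.0, 166.9]
ft_force: [0.1, 0.1, 0.2]
finger_gap: 0.0851
gripper_force: 0.0
```

Request:
{"api": "arm_command", "payload": {
  "targets": [7,0,0,0,0,0,0,6,0,0,0,0,0,0,4.5,0,0,0,0,0,0,4.5,0,0,0,0,0,0,4.5,0,0,0,0,0,0,4.5,0,0,0,0,0,0,4.5,0,0,0,0,0,0,4.5,0,0,0,0,0,0]
}}

```text
t: 10.63
tool_pos: [0.6072, -0.074, 0.0588]
tcp_rot: [180.0, 0.1, 166.9]
ft_force: [-1.3, 0.2, 5.0]
finger_gap: 0.0546
gripper_force: 65.1
```

```bash
python3 - <<'E'
from h import *
import plant
go(.6075,-.0747,.059,166.9)
c=plant.capture("side"); cv2.imwrite("pics/s4.png",cv2.resize(c["image"][110:250,290:470],(720,560),interpolation=2))
E
```

```text
t 10.63 pos [ 0.6072 -0.074   0.0588] rot [1.7999e+02 5.0000e-02 1.6689e+02] F [-1.3  0.2  5. ] gap 0.0546 q6 -86.2
move cm [-0.05 -0.06 -0.02] turn [ 0.0001  0.0009 -0.0002]
```

View pics/s4.png

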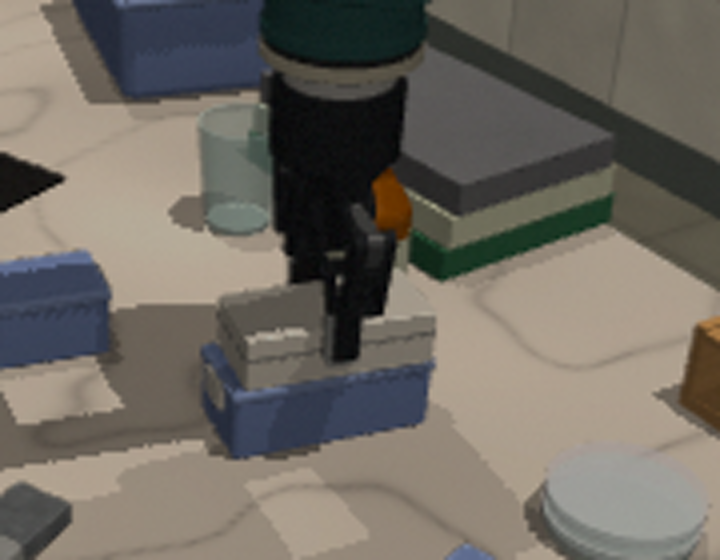

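The pads hold the slide box at crop (345,330). The base box below is unmoved and the pads are clear of it. I lift gently, then look at the base.

Request:
{"api": "arm_command", "payload": {
  "targets": [4.5,0,0,-0.3,0,0,0,4.5,0,0,-1,0,0,0,4.5,0,0,-2.2,0,0,0,4.5,0,0,-3.8,0,0,0,4.5,0,0,-5.4,0,0,0,4.5,0,0,-6.6,0,0,0,4.5,0,0,-7,0,0,0]
}}

```text
t: 11.27
tool_pos: [0.6076, -0.0741, 0.1311]
tcp_rot: [180.0, 0.2, 166.9]
ft_force: [0.9, 0.4, -2.1]
finger_gap: 0.0541
gripper_force: 64.3
```

Request:
{"api": "arm_command", "payload": {
  "targets": [4.5,0.8,1.5,0,0,0,-0.03,4.5,2.3,4.5,0,0,0,-0.08,4.5,4.1,8.2,0,0,0,-0.15,4.5,6,12,0,0,0,-0.22,4.5,7.9,15.7,0,0,0,-0.3,4.5,9.8,19.5,0,0,0,-0.38,4.5,11.7,23.2,0,0,0,-0.46,4.5,13.6,27,0,0,0,-0.53]
}}

```text
t: 11.93
tool_pos: [0.5351, 0.2193, 0.1281]
tcp_rot: [-180.0, -0.0, -162.5]
ft_force: [0.4, 0.4, -2.0]
finger_gap: 0.0552
gripper_force: 64.2
```

```bash
python3 -c "
from h import *
go(.511,.324,.022,201.36)"
```

```text
t 11.93 pos [0.5351 0.2193 0.1281] rot [-180.     -0.   -162.51] F [ 0.4  0.4 -2. ] gap 0.0552 q6 -87.7
move cm [-0.84 10.71 10.61] turn [-0.     -0.     -0.0676]
```

Request:
{"api": "arm_command", "payload": {
  "targets": [4.5,-0.3,3.4,0,0,0,-0.03,4.5,-0.5,6.2,0,0,0,-0.05,4.5,-0.7,8.4,0,0,0,-0.065,4.5,-0.8,9.9,0.5,0,0,-0.068,4.5,-0.8,10.6,1.5,0,0,-0.068,4.5,-0.8,10.7,3,0,0,-0.068,4.5,-0.8,10.7,4.6,0,0,-0.068,4.5,-0.8,10.7,6,0,0,-0.068]
}}

```text
t: 12.6
tool_pos: [0.5119, 0.3212, 0.066]
tcp_rot: [-180.0, -0.1, -158.9]
ft_force: [-0.2, -0.4, -2.5]
finger_gap: 0.0551
gripper_force: 64.3
```

Request:
{"api": "arm_command", "payload": {
  "targets": [4.5,0,0,1.2,0,0,0,4.5,0,0,2.2,0,0,0,4.5,0,0,3,0,0,0,4.5,0,0,3.5,0,0,0,4.5,0,0,3.7,0,0,0,4.5,0,0,3.7,0,0,0,4.5,0,0,3.7,0,0,0]
}}

```text
t: 13.18
tool_pos: [0.5124, 0.3222, 0.0317]
tcp_rot: [180.0, 0.0, -158.8]
ft_force: [0.7, -0.2, -1.4]
finger_gap: 0.0549
gripper_force: 64.3
```

```bash
python3 - <<'E'
from h import *
import plant
go(.511,.324,.0128,201.36)
c=plant.capture("side"); pickle.dump(c,open("s5.pkl","wb"))
cv2.imwrite("pics/s5.png",cv2.resize(c["image"][90:230,200:440],(800,467),interpolation=2))
E
```

```text
t 13.18 pos [0.5124 0.3222 0.0317] rot [ 1.8000e+02  4.0000e-02 -1.5885e+02] F [ 0.7 -0.2 -1.4] gap 0.0549 q6 -81.4
move cm [0.07 0.21 1.89] turn [ 0.0001  0.0007 -0.0036]
```

View pics/s5.png

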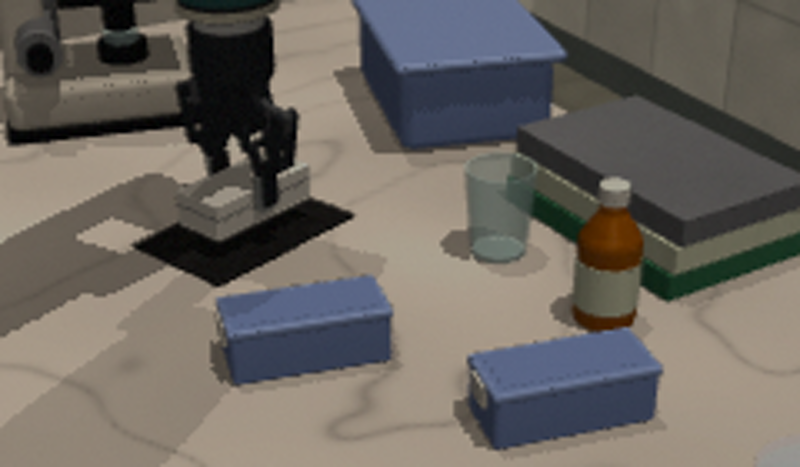

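The slide box hovers over the mat (about (245,205)). The upper box is at (305,330) and the base box stands bare at (565,385).

Request:
{"api": "arm_command", "payload": {
  "targets": [4.5,0,0.15,0.4,0,0,-0.003,4.5,0,0.15,0.8,0,0,-0.003,4.5,0,0.15,1.2,0,0,-0.003,4.5,0,0.15,1.45,0,0,-0.003,4.5,0,0.15,1.6,0,0,-0.003,4.5,0,0.15,1.7,0,0,-0.003,4.5,0,0.15,1.7,0,0,-0.003]
}}

```text
t: 13.82
tool_pos: [0.5115, 0.3235, 0.0139]
tcp_rot: [-180.0, -0.0, -158.7]
ft_force: [-0.0, -0.0, -1.3]
finger_gap: 0.0551
gripper_force: 64.3
```

Request:
{"api": "arm_command", "payload": {
  "targets": [4.5,0,0,0.05,0,0,0,4.5,0,0,0.1,0,0,0,4.5,0,0,0.15,0,0,0,4.5,0,0,0.15,0,0,0]
}}

```text
t: 14.15
tool_pos: [0.5116, 0.3235, 0.0128]
tcp_rot: [-180.0, 0.0, -158.7]
ft_force: [-0.3, -0.7, -0.1]
finger_gap: 0.055
gripper_force: 64.4
```

Request:
{"api": "arm_command", "payload": {
  "targets": [4.5,0,0,0.05,0,0,0,4.5,0,0,0.1,0,0,0,4.5,0,0,0.1,0,0,0]
}}

```text
t: 14.4
tool_pos: [0.5116, 0.3236, 0.0128]
tcp_rot: [-180.0, 0.0, -158.7]
ft_force: [-7.8, -4.2, 12.2]
finger_gap: 0.0549
gripper_force: 66.0
```

Request:
{"api": "arm_command", "payload": {
  "targets": [8.5,0,0,-0.05,0,0,0,8.5,0,0,-0.05,0,0,0,8.5,0,0,-0.05,0,0,0,8.5,0,0,-0.05,0,0,0,8.5,0,0,-1,0,0,0,8.5,0,0,-3,0,0,0,8.5,0,0,-6.5,0,0,0,8.5,0,0,-10.5,0,0,0]
}}

```text
t: 15.07
tool_pos: [0.5106, 0.323, 0.1167]
tcp_rot: [-180.0, -0.2, -158.7]
ft_force: [0.2, 0.6, 0.2]
finger_gap: 0.085
gripper_force: 0.0
```

```bash
python3 - <<'E'
from h import *
import plant
t=plant.capture('top'); pickle.dump(t,open('t6.pkl','wb')); s=plant.capture('side'); pickle.dump(s,open('s6.pkl','wb'))
for nm,c in(('top',t),('side',s)):
    for b,z,bx in(('base',.05,(.5,.72,-.2,.02)),('upper',.05,(.37,.57,.03,.2)),('slide',.04,(.4,.62,.22,.43))):
        for tol in(.008,.004):
            try: print(nm,b,face(c,z,bx,tol=tol)[0])
            except Exception as e: print(nm,b,'-')
# near/far long-side lines of the side view faces (points on vertical side face)
P=cloud(s)
for nm,bx in(('base',(.555,.66,-.16,-.02)),('upper',(.42,.53,.02,.15))):
    with np.errstate(invalid='ignore'): m=(P[...,2]>.008)&(P[...,2]<.04)&(P[...,0]>bx[0])&(P[...,0]<bx[1])&(P[...,1]>bx[2])&(P[...,1]<bx[3])
    l=cv2.fitLine(P[m][:,:2].astype(np.float32),cv2.DIST_HUBER,0,.001,.001).ravel(); print(nm,m.sum(),np.degrees(np.arctan(l[1]/l[0])).round(2),l[2:].round(4))
go(.4700,.0998,.0167,167.6)
E
```

```text
top base (array([604.8, -71.4]), array([137.7,  61.3]), -11.48)
top base (array([605. , -71.4]), array([137.4,  61.3]), -11.48)
top upper (array([471.5,  97.7]), array([137.7,  61.5]), -12.62)
top upper (array([471.8,  97.9]), array([135.9,  61.2]), -12.43)
top slide (array([519.8, 296.6]), array([32.8,  5.5]), 26.83)
top slide (array([527.4, 300.5]), array([15.7,  5.5]), 26.83)
side base (array([603.1, -77. ]), array([138.8,  71.3]), -11.56)
side base (array([604.5, -74.8]), array([136.8,  66.5]), -11.29)
side upper (array([470.2,  90.9]), array([137.5,  74.5]), -12.26)
side upper (array([471.6,  93.5]), array([135.9,  69. ]), -12.26)
side slide (array([512.2, 315.2]), array([129.3,  70.9]), 21.26)
side slide (array([512.5, 319.6]), array([126.5,  64. ]), 22.45)
base 430 -11.32 [ 0.6071 -0.1017]
upper 424 -12.39 [0.4736 0.0675]
t 15.17 pos [0.5138 0.3248 0.1244] rot [ 179.92    0.54 -158.67] F [ 0.5 -0.1 -0.4] gap 0.0849 q6 -81.4
move cm [ 12.36 -19.38  10.63] turn [0.0041 0.0087 0.5887]
```

Request:
{"api": "arm_command", "payload": {
  "targets": [8.5,1.9,-3,0,0,0,0.1,8.5,4.2,-6.6,0,0,0,0.22,8.5,6.6,-10.3,0,0,0,0.34,8.5,8.8,-13.9,0,0,0,0.45,8.5,10.8,-16.9,0,0,0,0.54,8.5,12,-18.9,0,0,0,0.58,8.5,12.4,-19.4,0,0,0,0.589,8.5,12.4,-19.4,0,0,0,0.589]
}}

```text
t: 15.83
tool_pos: [0.4665, 0.0965, 0.1174]
tcp_rot: [180.0, 0.1, 167.4]
ft_force: [-0.1, -0.0, 0.3]
finger_gap: 0.0851
gripper_force: 0.0
```

```bash
python3 -c "
from h import *
go(.4700,.0998,.0167,167.6)"
```

```text
t 15.83 pos [0.4665 0.0965 0.1174] rot [1.7998e+02 7.0000e-02 1.6745e+02] F [-0.1 -0.   0.3] gap 0.0851 q6 -68.8
move cm [-0.25  0.4  10.07] turn [ 0.0004  0.0012 -0.0027]
```

Request:
{"api": "arm_command", "payload": {
  "targets": [8.5,-0.25,0.4,2,0,0,-0.003,8.5,-0.25,0.4,4.5,0,0,-0.003,8.5,-0.25,0.4,6.5,0,0,-0.003,8.5,-0.25,0.4,7.6,0,0,-0.003,8.5,-0.25,0.4,8,0,0,-0.003,8.5,-0.25,0.4,8,0,0,-0.003,8.5,-0.25,0.4,8,0,0,-0.003]
}}

```text
t: 16.42
tool_pos: [0.4704, 0.1015, 0.0376]
tcp_rot: [180.0, 0.0, 167.8]
ft_force: [0.2, -0.1, 0.7]
finger_gap: 0.0849
gripper_force: 0.0
```

```bash
python3 -c "
from h import *
go(.4700,.0998,.0167,167.6)"
```

```text
t 16.42 pos [0.4704 0.1015 0.0376] rot [1.7998e+02 4.0000e-02 1.6779e+02] F [ 0.2 -0.1  0.7] gap 0.0849 q6 -68.7
move cm [ 0.01 -0.18  2.09] turn [0.0004 0.0008 0.0033]
```

Request:
{"api": "arm_command", "payload": {
  "targets": [8.5,0,-0.17,0.8,0,0,0.003,8.5,0,-0.17,1.5,0,0,0.003,8.5,0,-0.17,2,0,0,0.003,8.5,0,-0.17,2.1,0,0,0.003,8.5,0,-0.17,2.1,0,0,0.003,8.5,0,-0.17,2.1,0,0,0.003]
}}

```text
t: 16.92
tool_pos: [0.4695, 0.0994, 0.0157]
tcp_rot: [-180.0, -0.0, 167.6]
ft_force: [-0.0, 0.1, -0.3]
finger_gap: 0.0851
gripper_force: 0.0
```

Request:
{"api": "arm_command", "payload": {
  "targets": [7,0,0,0,0,0,0,4.5,0,0,0,0,0,0,4.5,0,0,0,0,0,0,4.5,0,0,0,0,0,0,4.5,0,0,0,0,0,0,4.5,0,0,0,0,0,0,4.5,0,0,0,0,0,0]
}}

```text
t: 17.5
tool_pos: [0.4698, 0.0995, 0.0162]
tcp_rot: [180.0, 0.0, 167.6]
ft_force: [-0.5, -1.2, 6.0]
finger_gap: 0.0591
gripper_force: 65.7
```

```bash
python3 -c "
from h import *
go(.4698+.1332,.0998-.1692,.075,168.6)"
```

```text
t 17.5 pos [0.4698 0.0995 0.0162] rot [1.7998e+02 4.0000e-02 1.6758e+02] F [-0.5 -1.2  6. ] gap 0.0591 q6 -68.7
move cm [-16.64 -13.63  -5.87] turn [ 0.0003  0.0008 -0.0178]
```

Request:
{"api": "arm_command", "payload": {
  "targets": [4.5,0,0,-0.4,0,0,0,4.5,0,0,-1.4,0,0,0,4.5,0,0,-3,0,0,0,4.5,0,0,-5,0,0,0,4.5,0,0,-6.8,0,0,0,4.5,0,0,-7.8,0,0,0,4.5,0,0,-8,0,0,0,4.5,0,0,-8,0,0,0]
}}

```text
t: 18.17
tool_pos: [0.4697, 0.0994, 0.096]
tcp_rot: [180.0, 0.0, 167.6]
ft_force: [-1.0, -0.3, -2.8]
finger_gap: 0.0591
gripper_force: 64.9
```

Request:
{"api": "arm_command", "payload": {
  "targets": [4.5,-1,-0.8,0,0,0,-0.005,4.5,-3,-2.4,0,0,0,-0.01,4.5,-5.5,-4.5,0,0,0,-0.018,4.5,-8.2,-6.7,0,0,0,-0.018,4.5,-10.9,-8.9,0,0,0,-0.018,4.5,-13.2,-10.8,0,0,0,-0.018,4.5,-15,-12.3,0,0,0,-0.018,4.5,-16.1,-13.2,0,0,0,-0.018]
}}

```text
t: 18.83
tool_pos: [0.5988, -0.0661, 0.0938]
tcp_rot: [-180.0, -0.1, 168.5]
ft_force: [-0.1, 0.3, -1.8]
finger_gap: 0.0589
gripper_force: 65.1
```

Request:
{"api": "arm_command", "payload": {
  "targets": [4.5,-0.4,-0.35,0.2,0,0,0,4.5,-0.5,-0.4,0.9,0,0,0,4.5,-0.5,-0.4,1.6,0,0,0,4.5,-0.5,-0.4,2,0,0,0,4.5,-0.5,-0.4,2.1,0,0,0,4.5,-0.5,-0.4,2.1,0,0,0,4.5,-0.5,-0.4,2.1,0,0,0]
}}

```text
t: 19.42
tool_pos: [0.6024, -0.0685, 0.0749]
tcp_rot: [180.0, 0.0, 168.6]
ft_force: [0.3, 0.4, -2.5]
finger_gap: 0.0591
gripper_force: 65.1
```

```bash
cat >> h.py <<'E'
def layers(s,L):
    P=cloud(s); out={}
    for nm,z0,z1 in L:
        with np.errstate(invalid='ignore'): m=(P[...,2]>z0)&(P[...,2]<z1)&(P[...,0]>.55)&(P[...,0]<.65)&(P[...,1]>-.13)&(P[...,1]<-.06)
        q=P[m][:,:2]; 
        n=np.array([np.sin(np.radians(11.4)),np.cos(np.radians(11.4))]); a=np.array([n[1],-n[0]])
        d=q@n; k=abs(d-np.median(d))<.004; 
        f=np.polyfit(q[k]@a-.6,d[k],1)
        print(nm,k.sum(),"perp mm",(f[1]*1000).round(2),"turn deg",np.degrees(f[0]).round(2))
E
python3 - <<'E'
from h import *
import plant
go(.6030,-.0697,.0662,168.6)
s=plant.capture('side'); pickle.dump(s,open('s7.pkl','wb')); t=plant.capture('top'); pickle.dump(t,open('t7.pkl','wb'))
layers(s,(("base",.008,.042),("upper",.07,.1)))
layers(pickle.load(open('s6.pkl','rb')),(("base",.008,.042),))
cv2.imwrite("pics/s7.png",np.hstack([cv2.resize(s["image"][150:230,325:415],(450,400),interpolation=2),cv2.resize(t["image"][110:190,300:370],(350,400),interpolation=2)]))
E
```

```text
t 19.42 pos [ 0.6024 -0.0685  0.0749] rot [1.8000e+02 2.0000e-02 1.6865e+02] F [ 0.3  0.4 -2.5] gap 0.0591 q6 -87.5
move cm [-0.09 -0.1   0.87] turn [0.     0.0003 0.0008]
base 432 perp mm 20.28 turn deg 0.16
upper 347 perp mm 20.95 turn deg 0.07
base 431 perp mm 20.28 turn deg 0.09
```

View pics/s7.png

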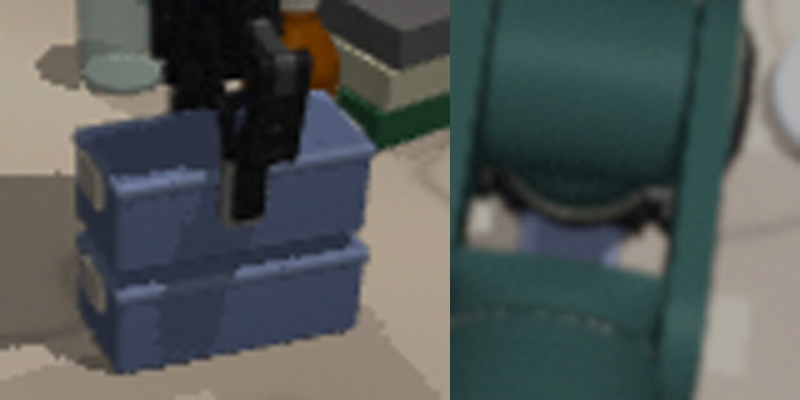

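The upper box hovers about 9 mm above the base and lines up closely in the side view (near corner at (113,190) over (115,290)). Next I check the offset along the boxes.

```bash
cat >> h.py <<'E'
def ends(s,L,ref=.0206):
    """ends of the camera-side long face: pixels near its plane, extents along the box axis"""
    P=cloud(s); th=np.radians(11.4); n=np.array([np.sin(th),np.cos(th)]); a=np.array([n[1],-n[0]])
    for nm,z0,z1 in L:
        d=P[...,:2]@n; u=P[...,:2]@a
        with np.errstate(invalid='ignore'): m=(P[...,2]>z0)&(P[...,2]<z1)&(abs(d-ref)<.003)&(u>.5)&(u<.72)
        lo=[];hi=[]
        for r in np.unique(np.where(m)[0]):
            pass
        b=np.linspace(z0,z1,6)
        for i in range(5):
            k=m&(P[...,2]>b[i])&(P[...,2]<b[i+1]); lo.append(u[k].min()); hi.append(u[k].max())
        print(nm,"along mm lo",(np.median(lo)*1000).round(1),"hi",(np.median(hi)*1000).round(1))
E
python3 - <<'E'
from h import *
s=pickle.load(open('s7.pkl','rb'))
ends(s,(("base",.008,.04),("upper",.067,.099)))
E
```

```text
base along mm lo 545.6 hi 673.5
upper along mm lo 543.4 hi 669.9
```

Request:
{"api": "arm_command", "payload": {
  "targets": [4.5,-0.12,-0.04,0.1,0,0,0.001,4.5,-0.23,-0.08,0.3,0,0,0.001,4.5,-0.23,-0.08,0.5,0,0,0.001,4.5,-0.23,-0.08,0.55,0,0,0.001,4.5,-0.23,-0.08,0.55,0,0,0.001,4.5,-0.23,-0.08,0.55,0,0,0.001,4.5,-0.23,-0.08,0.55,0,0,0.001,4.5,-0.23,-0.08,0.55,0,0,0.001]
}}

```text
t: 20.18
tool_pos: [0.6046, -0.0703, 0.0692]
tcp_rot: [-180.0, 0.0, 168.6]
ft_force: [-1.2, 0.9, -2.7]
finger_gap: 0.0591
gripper_force: 65.1
```

```bash
python3 - <<'E'
from h import *
import plant
go(.6030,-.0697,.0662,168.6)
for i in range(3):
    s=plant.capture('side')
    layers(s,(("base",.008,.042),("upper",.065,.095))); ends(s,(("base",.008,.04),("upper",.062,.094)))
g=cv2.cvtColor(s["image"],cv2.COLOR_BGR2GRAY)
# sub-pixel silhouette at the far end, rows crossing both boxes (blue ratio)
b=s["image"][...,0].astype(float)-s["image"][...,2]
for r in range(176,220,3): print(r,b[r,386:404].astype(int), b[r,336:352].astype(int))
E
```

```text
t 20.18 pos [ 0.6046 -0.0703  0.0692] rot [-180.      0.    168.55] F [-1.2  0.9 -2.7] gap 0.0591 q6 -87.6
move cm [0.17 0.03 0.3 ] turn [-0.      0.0001 -0.0009]
base 433 perp mm 20.19 turn deg 0.0
upper 352 perp mm 19.65 turn deg 0.13
base along mm lo 545.5 hi 673.0
upper along mm lo 545.6 hi 673.4
base 439 perp mm 20.16 turn deg -0.0
upper 344 perp mm 19.75 turn deg -0.0
base along mm lo 545.4 hi 672.1
upper along mm lo 545.4 hi 673.0
base 430 perp mm 20.22 turn deg 0.1
upper 349 perp mm 19.7 turn deg -0.02
base along mm lo 545.2 hi 672.2
upper along mm lo 545.8 hi 673.3
176 [ 9 37 40 40 41 40 40 41 40 35  9  4  7  7  8 10  9  9] [-31 -30 -31 -30 -31 -31 -31 -30 -31 -30 -30 -23 -10  -6   6  17]
179 [ 27  38  40  40  40  40  41  40  40  40  40  41  37  23  11  11  -8 -10] [-32 -31 -32 -31 -21   8  26  27  28  29  28  24  24  25  22  23]
182 [ 38  39  40  40  39  38  38  38  40  39  38  36  34  34  32 -25 -30 -31] [-32 -33 -32 -33 -33  -6   5   5  18  23  22  23  23  23  23  22]
185 [ 29  26  26  24  25  23  24  26  25  29  29  29  29  29 -26 -30 -30 -29] [-21 -21 -20 -21 -22   1  -
[... 922 characters left out ...]
0  30  31  31  31  30  31  30 -14 -32 -33 -32 -33 -32 -32] [-18 -16 -17 -17  -1  -3 -10 -10 -14   0  17  22  22  23  26  23]
209 [ 31  30  30  29  28  30  29  29  28  29  16 -26 -31 -30 -31 -31 -30 -31] [-19 -18 -17 -16  -1  16   5 -10 -13 -14  10  18  30  35  34  33]
212 [ 31  29  30  30  30  29  31  29  31  30   4 -24 -25 -25 -26 -30 -31 -30] [-20 -18 -19 -19 -16  10  20  19  10   3  15  21  23  25  29  31]
215 [ 29  29  28  29  30  29  30  31  29   6 -21 -25 -25 -25 -27 -26 -29 -30] [-17 -19 -17 -16 -16 -17  -1  15  19  20  20  19  24  27  30  29]
218 [-26 -27 -26 -26 -26 -27 -27 -27 -27 -26 -27 -27 -27 -26 -27 -27 -27 -28] [-18 -18 -19 -18 -19 -18 -17 -15   0  17  20  22  25  30  30  30]
```

Aligned to within about 0.5 mm, so I lower to contact.

Request:
{"api": "arm_command", "payload": {
  "targets": [4.5,0.04,0.03,0.05,0,0,0,4.5,0.04,0.03,0.12,0,0,0,4.5,0.04,0.03,0.2,0,0,0,4.5,0.04,0.03,0.25,0,0,0,4.5,0.04,0.03,0.25,0,0,0]
}}

```text
t: 20.75
tool_pos: [0.6042, -0.0699, 0.0664]
tcp_rot: [-180.0, -0.0, 168.6]
ft_force: [0.5, -0.4, -2.9]
finger_gap: 0.0592
gripper_force: 65.1
```

Request:
{"api": "arm_command", "payload": {
  "targets": [4.5,0,0,0.05,0,0,0,4.5,0,0,0.1,0,0,0,4.5,0,0,0.1,0,0,0]
}}

```text
t: 21.0
tool_pos: [0.6043, -0.0699, 0.0662]
tcp_rot: [180.0, 0.0, 168.6]
ft_force: [-4.0, -0.1, 4.5]
finger_gap: 0.0589
gripper_force: 65.6
```

Request:
{"api": "arm_command", "payload": {
  "targets": [8.5,0,0,0,0,0,0,8.5,0,0,0,0,0,0,8.5,0,0,0,0,0,0,8.5,0,0,0,0,0,0,8.5,0,0,-1,0,0,0,8.5,0,0,-3,0,0,0,8.5,0,0,-6.5,0,0,0,8.5,0,0,-10.5,0,0,0]
}}

```text
t: 21.67
tool_pos: [0.6033, -0.0698, 0.1709]
tcp_rot: [-180.0, -0.2, 168.6]
ft_force: [-0.4, -0.8, 0.1]
finger_gap: 0.0849
gripper_force: 0.0
```

Request:
{"api": "arm_command", "payload": {
  "targets": [8.5,3,1,-3,0,0,0,8.5,6,5,-3,0,0,0,8.5,8,9,-3,0,0,0,8.5,9,12,-3,0,0,0,8.5,10,14,-3,0,0,0,8.5,10,15,-3,0,0,0,8.5,10,15,-3,0,0,0]
}}

```text
t: 22.25
tool_pos: [0.5359, 0.0988, 0.2015]
tcp_rot: [180.0, 0.1, 168.7]
ft_force: [-0.2, -0.1, 0.3]
finger_gap: 0.0852
gripper_force: 0.0
```

```bash
python3 - <<'E'
from h import *
import plant
go(.5,.1,.2,168)
t=plant.capture('top'); s=plant.capture('side')
layers(s,(("base",.008,.042),("upper",.058,.092))); ends(s,(("base",.008,.04),("upper",.058,.09)))
print("upper top",face(t,.1,(.5,.72,-.2,.02))[0])
r=face(s,.04,(.4,.62,.22,.43),tol=.006)
print("slide side",r[0],r[1])
print("slide top",face(t,.04,(.4,.62,.22,.43),tol=.006)[0])
print("spare",face(t,.1,(.35,.6,-.5,-.2))[0])
cv2.imwrite("pics/end.png",np.vstack([cv2.resize(t["image"][90:290,140:440],(450,300)),cv2.resize(s["image"][120:280,200:440],(450,300))]))
E
```

```text
t 22.25 pos [0.5359 0.0988 0.2015] rot [1.7997e+02 5.0000e-02 1.6870e+02] F [-0.2 -0.1  0.3] gap 0.0852 q6 -70.9
move cm [ 3.55 -0.59  0.15] turn [0.0005 0.0009 0.0122]
base 430 perp mm 20.12 turn deg 0.1
upper 463 perp mm 20.13 turn deg 0.04
base along mm lo 545.6 hi 672.3
upper along mm lo 545.2 hi 673.5
upper top (array([605.2, -71.5]), array([137.3,  61.3]), -11.41)
slide side (array([512.2, 317.9]), array([127.4,  65.7]), 21.26) [0.50947489 0.31635618 0.04084604]
slide top (array([512.4, 322. ]), array([121.2,  56.6]), 21.3)
spare (array([ 473.7, -349.7]), array([137.4,  61.6]), 15.58)
```

View pics/end.png

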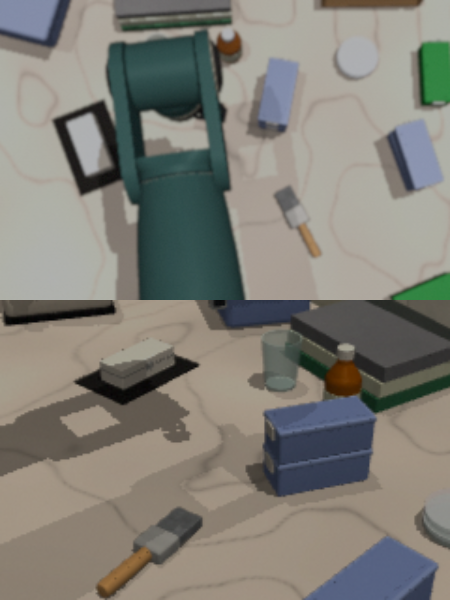

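The slide box is centred on the mat at (512.4, 322.0) mm and 21.3°, against the mat at (512, 322.5) mm and 21.4°. The blue boxes sit flush at (318,445), and the bystanders I can see have not moved.

```bash
python3 -c "
from plant import workorder
print(workorder.close_job())"
```

```text
the job is handed in; nothing more can be done
None
```

The job is done and handed in at about 22 s: the slide box is centred lengthwise on the mat to about 0.5 mm, and the blue box is back on its base with edges lined up to about 1 mm by camera.

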